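# Weigh the tall parcel on its hand scale

### The arm

A 7-joint arm with a two-finger parallel gripper is mounted at the origin on a cart in front of the work surface, level with it; the furniture and walls round the work are solid. World frame = base frame: x ahead of the robot, y to its left, z up, the work surface at z = 0. Lengths are in m, angles in rad, forces in N, time in s.
With the tool pointing down it reaches from about 0.425 to 0.875 m from the base axis. Payload 4.7 kg.
Tool frame: the origin (TCP) lies midway between the tips of the shut fingers; the grasp point (between the pads) lies 19 mm behind it; x points along the fingers, z is the direction in which the jaws open and shut, and the axes are right-handed (so a half turn about x gives the same grasp; the last joint's range is limited). The gripper opens to 87 mm and grips with 3 to 60 N. Pads are 19 mm wide; open, the fingers measure 117 mm over their backs; the gripper's body (75 mm by 190 mm) begins 51 mm behind the grasp point.
Start: joints at [1.207, 0.321, -0.07, 1.45, 0.023, 1.371, -0.057], TCP at [0.24, -0.604, 0.223] pointing down, gripper open.
Joint ranges: [-2.86, 2.86], [-0.3, 2.09], [-1.38, 1.24], [0.06, 2.45], [-1.56, 4.7], [0.09, 2.05], [-2.69, 2.69]. Speed limits (rad/s): [2.57, 2.57, 3.14, 3.14, 3.14, 3.14, 3.14].

### API

Orientations are given as a rotation vector (axis times angle).
In Python, from bench import ctrl gives the robot as it stands.
- The arm moves only by the shell command python3 -m pendant 'ROWS' [OPENING] [FORCE]. ROWS is JSON, a list of rows, each an object with "travel": the shift along the tool's x, y, z in m, a list of three; "twist": the turn about the tool's x in rad. In form: [{"travel": [x, y, z], "twist": twist}, ...]. A call has 1 to 10 rows; each row is the pose to reach, as a shift and turn from the pose measured when the call began, along the tool's axes at that moment; what a row does not reach only later rows make up. A row lasts 1/8 s, in which the tool goes at most 62.5 mm and 10.7 degrees, less where a joint would pass 70% of its speed; a pose out of reach is approached as far as the arm can. A call with a gripper value outside its range is refused whole. OPENING is the opening, from -1 (shut) to 1 (fully open), so that 0 is half open, set as the call begins (- or left out, the last holds). The fingers move at their own pace and stop on an object; FORCE is the grip in N (left out, the last holds). Time passes only in rows, so rows that repeat a pose let the fingers close. It gives the time, the measured TCP pose, the force and the opening at its end, in the units of the state.
- ctrl.get_state(): the state, without advancing time (a new reading comes with each control period).
- ctrl.get_image(name): name is "scene" or "top"; returns the picture (400x640x3 uint8, red, green, blue); there is no depth.
- ctrl.camera_model(name): a dict with "K" (3x3 intrinsics, pixels), "distortion" ([k1, k2, p1, p2, k3] as OpenCV has them; the pictures are not rectified), "rvec" (rotation vector, rad) and "tvec" (3), from world to camera coordinates, as OpenCV has them. Camera axes: x right, y down, z forward; pixel columns grow to the right and rows downward; lengths in m; the calibration is good to about 2 mm. A picture is of the moment at which its call begins. camera_model takes no time and is no camera call.
- ctrl.close_job(): hands the job in, once; it reports no verdict.
The state is a dict: "time": time; "joint_positions": joint angles; "qd": joint speeds; "joint_torque": joint torques, N m; "position": TCP position; "tool_rot": TCP orientation; "ft_force": force on the tool from outside, world axes, zero at the start; "torque": the same for the moment, N m; "grip_width": opening from 0.0 (shut) to 1.0 (fully open).
Only numpy, scipy, OpenCV 4.12 (cv2) and the standard library are available. Lean on these libraries where they do the work, as an engineer would, in place of code of your own. Each camera call takes 0.05 s, during which the arm holds its last target.

### The job

Weigh the tall, cube-like parcel, not the flat one, for posting: take the spring hand scale that is already hooked on it by its black cross grip, lift it straight up until the whole parcel hangs two or three centimetres clear of the desk, and hold it still there for two seconds so that the pointer can be read. Then lower the parcel until it stands upright again on the spot it came from, and only then let go of the scale. Leave the flat parcel where it stands.

Things in the scene. Friction and masses are not known exactly. Their poses are not given: they have to be found in the camera images.
- tall_parcel: the parcel to weigh: plain cardboard box 90 x 84 x 90 mm (x, y, height), taller than the other, with a carry loop on top and a spring hand scale (aluminium housing, black cross grip on top) hooked into the loop. Origin at the centre of the parcel's underside, z up; at the start it stands upright on the desk (z = 0). Parcel with hook, without the scale's housing: 0.37 to 0.58 kg; the housing with the grip: 0.1 kg
- tall_scale_grip (a point): centre of the cross grip of the scale on the tall parcel: a rounded black bar 24 mm thick (parcel x), 96 mm long (parcel y) and 24 mm high, to be pinched from above across its 24 mm. It lies on the parcel's vertical centre line, 214 mm over the parcel's underside while the scale is not stretched; its axes are parallel to the parcel's. Below the bar are a neck 10 mm high and 18 mm thick, and the housing, 22 x 44 x 62 mm (x, y, height)
- tall_scale (a joint): stretch of the scale on the tall parcel in m: 0 unloaded (as at the start), at most 0.065. Spring of 150 N/m: the grip rises 24 to 38 mm, by the parcel's weight, before the parcel leaves the desk, and the parcel then hangs and rises with the grip. Lowered until it stands, the scale sinks back to 0 and stays upright on the parcel when let go
- flat_parcel: the other parcel, to be left alone: cardboard box 120 x 126 x 45 mm (x, y, height) with an identical scale, its grip centre 169 mm over the parcel's underside. Origin at the centre of the underside, z up
Things that resemble listed ones, but are neither listed nor needed, are in the scene too. Leave any yellow look-alike of the tall_parcel alone.

How it is judged:
On the way, in this order (a step that is already met when the one before it is completed fails the run):
1. the tall parcel hangs from its scale, upright and still, clear of the desk, for a second (height (world z) of tall_parcel above 0.012 m and value of joint tall_scale above 0.015 m and velocity of joint tall_scale between -0.03 and 0.03 m/s and linear speed of tall_parcel below 0.04 m/s and angle between tall_parcel's own z axis and vertical below 0.26 rad), for 1 s.
2. the tall parcel stands on the desk again while the scale is still held (height (world z) of tall_parcel below 0.004 m and angle between tall_parcel's own z axis and vertical below 0.17 rad and contact force between the fingers and tall_parcel above 1 N), for 0.1 s.
At the end, for the whole second after the job is handed in: Weighed (hung still a second, 12 mm clear or more, scale stretched over 15 mm) and set down before release, the tall parcel stands upright (5 degrees), at rest, within 20 mm of its starting spot, its scale relaxed (under 5 mm); the flat parcel is within 20 mm of its place (distance of each of tall_parcel, flat_parcel from where it was at the start of the episode below 0.02 m and angle between tall_parcel's own z axis and vertical below 0.1 rad and value of joint tall_scale below 0.005 m and linear speed of tall_parcel below 0.02 m/s); the robot touches nothing.
It fails at once if the flat parcel is lifted or pushed from its place by 20 mm or more (distance of flat_parcel from where it was at the start of the episode above 0.02 m).
It also fails if it takes over 38 s, if anything falls off the work surface, if the arm or the gripper's body presses on something with over 40 N, if the wrist force passes 120 N, or if a joint passes its speed limit or range.

## Working session

There is one attempt and no reset: what is moved stays moved. The work goes in short steps, Python scripts to look and compute and a shell command to move; the robot and the scene stay as the last step left them, time stands still between calls to the robot, and variables do not carry over. Pictures are saved under pics/ and viewed, and the job is handed in when it is done.

```bash
ls; mkdir -p pics
python3 - <<'E'
from bench import ctrl
import cv2
for n in("scene","top"):
    cv2.imwrite(f"pics/{n}0.png",cv2.cvtColor(ctrl.get_image(n),cv2.COLOR_RGB2BGR)); m=ctrl.camera_model(n); print({k:__import__('numpy').round(v,4).tolist() for k,v in m.items()})
print(ctrl.get_state())
E
```

```text
pics
{'K': [[436.0474, 0.0, 317.7673], [0.0, 436.0474, 194.2114], [0.0, 0.0, 1.0]], 'distortion': [-0.0103, 0.0, 0.0, 0.0, 0.0], 'rvec': [0.7647, -2.6517, 1.0647], 'tvec': [0.392, 0.3731, 0.7784]}
{'K': [[447.1921, 0.0, 322.0648], [0.0, 447.1921, 189.8273], [0.0, 0.0, 1.0]], 'distortion': [-0.1237, 0.0, 0.0, 0.0, 0.0], 'rvec': [1.9784, -2.241, 0.2428], 'tvec': [-0.0516, 0.5629, 0.8852]}
{'time': 0.1, 'joint_positions': array([ 1.20708217,  0.32173565, -0.07009117,  1.45153052,  0.02261784,
        1.37078441, -0.05686717]), 'qd': array([-0.00027973, -0.00270347, -0.00026781, -0.00255673, -0.00056815,
        0.00011907,  0.00138622]), 'joint_torque': array([-1.38617170e-04, -4.92571485e+01, -4.05714791e-01, -3.13399708e+01,
       -6.42059580e-02,  3.94327752e-02,  5.42492148e-05]), 'position': array([ 0.23955462, -0.60373056,  0.2215908 ]), 'tool_rot': array([ 0.92738806,  1.3660783 , -0.92598848]), 'ft_force': array([ 0.83749326, -0.2761626 ,  0.03476421]), 'torque': array([ 0.01258255,  0.02006443, -0.01535038]), 'grip_width': 0.9950486696520936}
```

View pics/scene0.png

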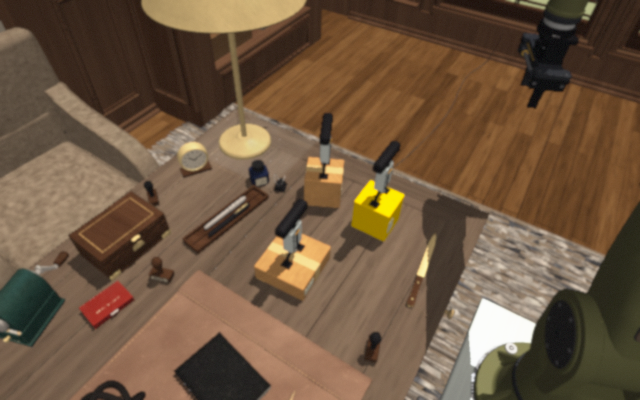

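View pics/top0.png

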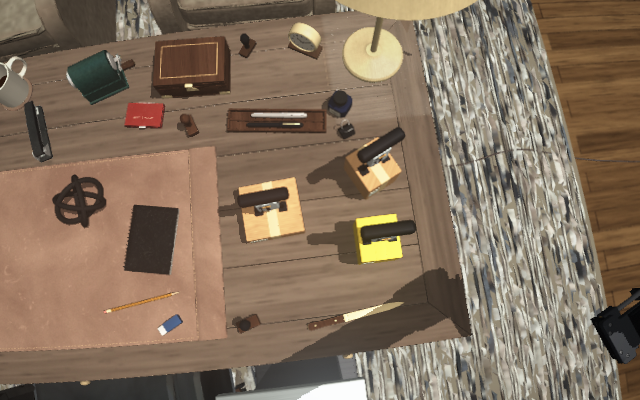

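Candidates for the tall parcel's grip:
- Plain cardboard tall box: scene (326,130), top (382,147).
- Yellow look-alike: scene (387,155), top (388,232).
- Flat box: scene (292,215), top (263,198).

By the description I choose the plain cardboard tall one. Next I check it in close crops.

Run:
```python
import cv2,numpy as np
a=cv2.imread("pics/scene0.png")[100:220,280:420]; b=cv2.imread("pics/top0.png")[110:230,320:440]
a=cv2.resize(a,None,fx=3,fy=3,interpolation=2)[:,:420]; b=cv2.resize(b,(360,360),interpolation=2)
cv2.imwrite("pics/crop0.png",np.hstack([a,b]))
```

```text
(no output)
```

View pics/crop0.png

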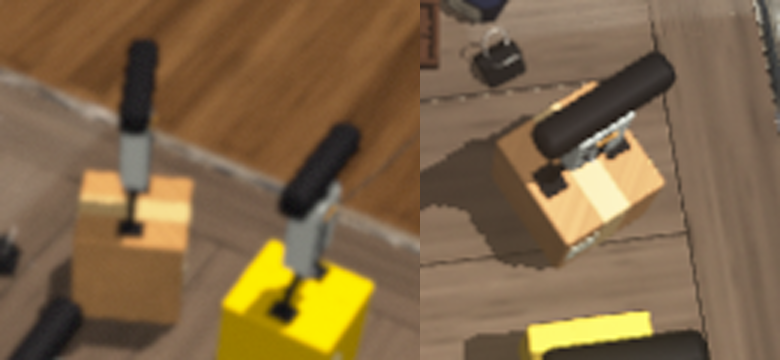

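The crops show plain cardboard with a tape stripe under the chosen grip (bar ends at top image ~(361,156) and (402,133)) and a yellow box under the other one, so the choice stands. Next I fit the bar in both views.

```bash
cat > h.py <<'E'
import cv2,numpy as np
from bench import ctrl
from scipy.optimize import minimize,least_squares
M={n:ctrl.camera_model(n) for n in("scene","top")}
def proj(n,P):
    m=M[n];return cv2.projectPoints(np.float64(P).reshape(-1,1,3),np.float64(m["rvec"]),np.float64(m["tvec"]),np.float64(m["K"]),np.float64(m["distortion"]))[0][:,0]
def tri(px):
    ns=list(px);Ps=[];us=[]
    for n in ns:
        m=M[n];R=cv2.Rodrigues(np.float64(m["rvec"]))[0];Ps.append(np.c_[R,np.float64(m["tvec"])])
        us.append(cv2.undistortPoints(np.float64(px[n]).reshape(-1,1,2),np.float64(m["K"]),np.float64(m["distortion"]))[:,0].T)
    X=cv2.triangulatePoints(Ps[0],Ps[1],us[0],us[1]);X=(X[:3]/X[3]).T
    for n in ns: print(n,'resid px',np.abs(proj(n,X)-px[n]).max())
    return X
def blob(img,seed,thr=62):
    g=img.max(2); m=(g<thr).astype(np.uint8); m=cv2.morphologyEx(m,cv2.MORPH_OPEN,np.ones((7,7),np.uint8))
    k,l=cv2.connectedComponents(m); return (l==l[seed[1],seed[0]])&(l>0)
E
python3 - <<'E'
from h import *
ims={n:cv2.imread(f"pics/{n}0.png") for n in M}
seeds={"scene":(326,128),"top":(382,147)}
ob={}
for n in M:
    b=blob(ims[n],seeds[n]);ys,xs=np.nonzero(b);print(n,b.sum(),xs.min(),xs.max(),ys.min(),ys.max());ob[n]=b
# ends via min area rect
    r=cv2.minAreaRect(np.c_[xs,ys].astype(np.float32));print(r)
def bar(p):
    x,y,z,yaw=p;pts=[]
    for s in(-1,1):
        u=np.random.RandomState(0).randn(300,3);u/=np.linalg.norm(u,axis=1)[:,None];u=u*.012;u[:,1]+=s*.036;pts.append(u)
    q=np.vstack(pts);c,s_=np.cos(yaw),np.sin(yaw)
    return q@np.array([[c,-s_,0],[s_,c,0],[0,0,1]]).T+[x,y,z]
def cost(p):
    t=0
    for n in M:
        h=cv2.convexHull(np.float32(proj(n,bar(p))));S=4
        x0,y0=np.array(seeds[n])-40
        a=np.zeros((80*S,80*S),np.uint8);cv2.fillPoly(a,[np.int32(np.round((h-[x0,y0]+.5)*S))],1)
        a=cv2.resize(a.astype(np.float32),(80,80),interpolation=cv2.INTER_AREA)
        t+=np.abs(a-ob[n][y0:y0+80,x0:x0+80]).sum()
    return t
cen={n:np.array([np.nonzero(ob[n])[::-1]]).reshape(2,-1).mean(1)[None] for n in M}
X=tri(cen)[0];print("centre",X,)
best=None
for yaw in np.arange(0,np.pi,.2):
    r=minimize(cost,[*X,yaw],method="Nelder-Mead",options=dict(initial_simplex=np.array([[*X,yaw]]+[[*(X+d),yaw+e] for d,e in (([.008,0,0],0),([0,.008,0],0),([0,0,.008],0),([0,0,0],.2))]),maxiter=300))
    if best is None or r.fun<best.fun:best=r
print(best.x,best.fun)
s=ctrl.get_state();R=cv2.Rodrigues(s["tool_rot"])[0];print(s["position"],R.round(3))
# parcel corners
x,y,z,w=best.x
for n in M:
    im=ims[n].copy();c,s_=np.cos(w),np.sin(w);Rz=np.array([[c,-s_,0],[s_,c,0],[0,0,1]])
    B=np.array([[a*.045,b*.042,h] for h in(0,.09) for a,b in((-1,-1),(1,-1),(1,1),(-1,1))])@Rz.T+[x,y,0]
    q=proj(n,B);S=3;x0,y0=np.array(seeds[n])+[-65,-50]
    im=cv2.resize(im[y0:y0+110,x0:x0+130],None,fx=S,fy=S)
    f=lambda q:np.int32((q-[x0,y0]+.5)*S)
    cv2.polylines(im,[f(q[:4])],True,(255,0,0));cv2.polylines(im,[f(q[4:])],True,(0,255,0));cv2.polylines(im,[cv2.convexHull(f(proj(n,bar(best.x))))],True,(0,0,255))
    ims[n]=im
cv2.imwrite("pics/fit0.png",np.hstack(list(ims.values())))
E
```

```text
scene 280 320 331 114 143
((325.5, 128.49998474121094), (9.497111320495605, 30.037376403808594), 6.340191841125488)Traceback (most recent call last):
  File "<stdin>", line 6, in <module>
    return umr_minimum(a, axis, None, out, keepdims, initial, where)
ValueError: zero-size array to reduction operation minimum which has no identity
```

Run:
```python
import cv2
g=cv2.imread("pics/top0.png").max(2);print(g[128:166:2,372:394:2])
g=cv2.imread("pics/scene0.png").max(2);print(g[112:150:3,314:338:2])
```

```text
[[131 130 130 129 129 128 128 127 127 126 125]
 [125 126 125 126 127 127 126 125 125 113  68]
 [127 123 122 127 131 131 131 130  78  44  46]
 [128 124 125 128 127 126 110  49  45  47  51]
 [118 114 104 104  87  67  45  48  50  53  56]
 [112 187 230 175  52  47  49  52  55  58  61]
 [214 227 124  46  48  51  54  57  60  64  62]
 [165  45  48  51  53  57  60  63  65  58  51]
 [ 47  50  53  55  58  61  66  62  55  49  44]
 [ 52  54  57  60  65  64  57  52  46  42  88]
 [ 57  60  64  66  62  54  48  44  95 230 136]
 [ 61  65  63  57  51  47  43 197 205 139 135]
 [ 66  61  53  48  44  95 221 158 154 131 136]
 [ 57  51  47  97 213 162 205 173 219 196 144]
 [ 48  44 193 200 153 188 154 131 130 237 163]
 [ 64 200 166 120 152 104 125  64  59 218 232]
 [104 116 104 111  48  90  57  57 182 235 242]
 [114  81 102 130 240 108  94 234 239 242 241]
 [130 145 238 251 248 237 239 240 238 242 243]]
[[131 121 114 117 114  99  91  89  86 103 115 123]
 [115 110 116 112  88  41  34  37  37  74 122 131]
 [107 112 112 106  71  32  35  34  36  69 127 139]
 [111 106 104 100  60  32  32  38  37  77 137 143]
 [105 101 101  93  43  32  38  34  41 114 141 133]
 [100  98 109  93  43  35  37  39  38 105 121 116]
 [103 116 126  88  32  35  38  35  48 100 115 116]
 [126 132 132  82  35  38  37  37  62 108 113 114]
 [173 154 127  52  34  38  37  34  71 109 115 117]
 [151 160 143  57  26  28  30  29  97 127 109 110]
 [125 124 114  51  24  19  20  42 108 122 117 113]
 [114 109 109 105 104  96  97 102  98 135 144 140]
 [121 122 116 120 137 141 138 128 104 125 131 133]]
```

Threshold 80 suits both views.

```bash
sed -i 's/thr=62/thr=80/' h.py
cat >> h.py <<'E'
def bar(p):
    x,y,z,yaw=p;pts=[]
    for s in(-1,1):
        u=np.random.RandomState(0).randn(300,3);u/=np.linalg.norm(u,axis=1)[:,None];u=u*.012;u[:,1]+=s*.036;pts.append(u)
    q=np.vstack(pts);c,s_=np.cos(yaw),np.sin(yaw)
    return q@np.array([[c,-s_,0],[s_,c,0],[0,0,1]]).T+[x,y,z]
def fit(ims,seeds,name):
    ob={}
    for n in M:
        b=blob(ims[n],seeds[n]);ys,xs=np.nonzero(b);print(n,b.sum(),xs.min(),xs.max(),ys.min(),ys.max());ob[n]=b
    def cost(p):
        t=0
        for n in M:
            h=cv2.convexHull(np.float32(proj(n,bar(p))));S=4
            x0,y0=np.array(seeds[n])-40
            a=np.zeros((80*S,80*S),np.uint8);cv2.fillPoly(a,[np.int32(np.round((h-[x0,y0]+.5)*S))],1)
            a=cv2.resize(a.astype(np.float32),(80,80),interpolation=cv2.INTER_AREA)
            t+=np.abs(a-ob[n][y0:y0+80,x0:x0+80]).sum()
        return t
    cen={n:np.array([np.nonzero(ob[n])[::-1]]).reshape(2,-1).mean(1)[None] for n in M}
    X=tri(cen)[0];print("centre",X,)
    best=None
    for yaw in np.arange(0,np.pi,.2):
        r=minimize(cost,[*X,yaw],method="Nelder-Mead",options=dict(initial_simplex=np.array([[*X,yaw]]+[[*(X+d),yaw+e] for d,e in (([.008,0,0],0),([0,.008,0],0),([0,0,.008],0),([0,0,0],.2))]),maxiter=300))
        if best is None or r.fun<best.fun:best=r
    print(name,best.x,best.fun)
    return best.x
E
cat > f.py <<'E'
from h import *
ims={n:cv2.imread(f"pics/{n}0.png") for n in M}
seeds={"scene":(326,128),"top":(382,147)}
p=fit(ims,seeds,"tall");
fit(ims,{"scene":(387,155),"top":(388,232)},"yellow")
fit(ims,{"scene":(291,215),"top":(260,198)},"flat")
s=ctrl.get_state();R=cv2.Rodrigues(s["tool_rot"])[0];print(s["position"],R.round(3))
x,y,z,w=p
for n in M:
    im=ims[n].copy();c,s_=np.cos(w),np.sin(w);Rz=np.array([[c,-s_,0],[s_,c,0],[0,0,1]])
    B=np.array([[a*.045,b*.042,h] for h in(0,.09) for a,b in((-1,-1),(1,-1),(1,1),(-1,1))])@Rz.T+[x,y,0]
    q=proj(n,B);S=3;x0,y0=np.array(seeds[n])+[-65,-40]
    im=cv2.resize(im[y0:y0+130,x0:x0+130],None,fx=S,fy=S)
    f=lambda q:np.int32((q-[x0,y0]+.5)*S)
    cv2.polylines(im,[f(q[:4])],True,(255,0,0));cv2.polylines(im,[f(q[4:])],True,(0,255,0));cv2.polylines(im,[cv2.convexHull(f(proj(n,bar(p))))],True,(0,0,255))
    ims[n]=im
cv2.imwrite("pics/fit0.png",np.hstack(list(ims.values())))
E
python3 f.py
```

```text
scene 328 320 332 113 144
top 656 359 403 129 161
scene resid px 0.09053378543700319
top resid px 0.10560667697873782
centre [ 0.58949708 -0.23348412  0.21092993]
tall [ 0.58919151 -0.23308215  0.21375142  3.59722481] 76.6875
scene 422 373 399 142 172
top 765 361 415 220 243
scene resid px 0.1700035627094394
top resid px 0.1917225191897387
centre [ 0.43438785 -0.22043943  0.21093831]
yellow [ 0.43477769 -0.22156199  0.21192437  0.01229312] 128.3125
scene 778 276 329 198 235
top 620 237 287 188 206
scene resid px 2.753006141264791
top resid px 2.7654605503882124
centre [ 0.52065238 -0.00847945  0.18057792]
flat [ 0.52805912 -0.00553761  0.17181134  0.06167762] 314.6875
[ 0.23955462 -0.60373056  0.2215908 ] [[-0.001  0.929  0.369]
 [ 0.002  0.369 -0.929]
 [-1.    -0.    -0.002]]
```

View pics/fit0.png

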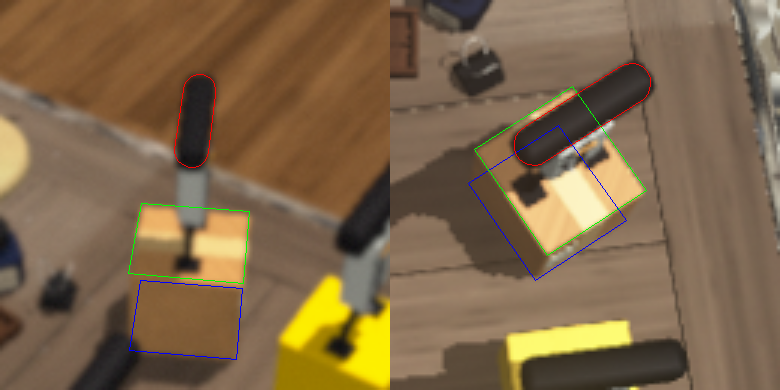

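The overlay matches in both views. The grip is at (0.589, -0.233, 0.214) with the bar yaw at 0.456 rad, and the text's 214 mm agrees. Next I check the lamp clearance.

Run:
```python
from h import *
print("lampbase",tri({"scene":np.array([[245,141.]]),"top":np.array([[374,53.]])}))
b=tri({"scene":np.array([[245,141.]]),"top":np.array([[374,53.]])})[0]
for z in(.2,.3,.4,.5): print(z,[proj(n,[[b[0],b[1],z]]).round() for n in M],[proj(n,[[b[0]-.13,b[1]-.0,z]]).round() for n in M],[proj(n,[[b[0],b[1]-.13,z]]).round() for n in M])
```

```text
scene resid px 0.35697802622320296
top resid px 0.3979693817362886
lampbase [[ 0.89058966 -0.29250009 -0.00220552]]
scene resid px 0.35697802622320296
top resid px 0.3979693817362886
0.2 [array([[237.,  80.]]), array([[385.,   4.]])] [array([[278.,  96.]]), array([[396.,  60.]])] [array([[267.,  58.]]), array([[447.,  -1.]])]
0.3 [array([[232.,  43.]]), array([[392., -29.]])] [array([[276.,  59.]]), array([[405.,  32.]])] [array([[264.,  23.]]), array([[460., -34.]])]
0.4 [array([[227.,   1.]]), array([[401., -69.]])] [array([[274.,  16.]]), array([[416.,  -3.]])] [array([[262., -18.]]), array([[477., -73.]])]
0.5 [array([[220., -47.]]), array([[ 411., -119.]])] [array([[271., -34.]]), array([[431., -49.]])] [array([[258., -64.]]), array([[ 496., -121.]])]
```

```bash
python3 -m pendant '[{"travel":[-0.05,0.0,0.0],"twist":0},{"travel":[-0.11,0.02,-0.01],"twist":-0.15},{"travel":[-0.14,0.06,-0.03],"twist":-0.3},{"travel":[-0.14,0.11,-0.05],"twist":-0.45},{"travel":[-0.14,0.16,-0.075],"twist":-0.6},{"travel":[-0.14,0.20,-0.095],"twist":-0.75},{"travel":[-0.14,0.24,-0.11],"twist":-0.9},{"travel":[-0.14,0.26,-0.12],"twist":-1.0},{"travel":[-0.14,0.27,-0.125],"twist":-1.05},{"travel":[-0.14,0.27,-0.125],"twist":-1.05}]' 1 20
```

```text
time: 1.35
position: [0.4445, -0.388, 0.3615]
tool_rot: [0.114, 1.569, -0.111]
ft_force: [-0.4, -0.7, -0.1]
grip_width: 1.001
```

Run:
```python
from h import *
ims=[cv2.cvtColor(ctrl.get_image(n),cv2.COLOR_RGB2BGR) for n in M]
t=np.linspace(0,2*np.pi,100)
for n,im in zip(M,ims):
    for z,r,c in((.38,.15,(0,0,255)),(.38,.18,(0,255,0)),(.42,.18,(255,0,0)),(.4,.21,(255,0,255))):
        q=proj(n,np.c_[.8906+r*np.cos(t),-.2925+r*np.sin(t),0*t+z]);cv2.polylines(im,[np.int32(q)],True,c)
cv2.imwrite("pics/lamp1.png",np.vstack([ims[0][:260],ims[1][:330]]))
```

```text
(no output)
```

View pics/lamp1.png

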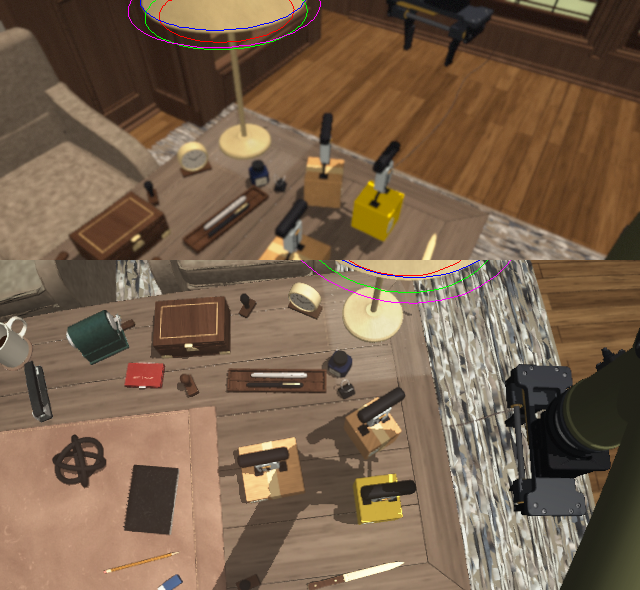

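The scene shows the lamp shade rim at about z 0.42 with radius 0.18 (the blue ellipse fits both views). The gripper body should clear it by about 3 cm at the grasp. Now I work out the remaining move.

```bash
cat > g.py <<'E'
from h import *
s=ctrl.get_state();R=cv2.Rodrigues(s["tool_rot"])[0];print(s["time"],s["position"].round(4),R.round(3).tolist(),s["joint_positions"].round(3))
for z in(.3,.196):
    print(z,"travel",(R.T@(np.array([.5892,-.2331,z])-s["position"])).round(4))
a=np.arctan2(R[1,2],R[0,2]);print("twist",-(.4556-a+np.pi)%(2*np.pi)-np.pi, -(.4556-a), s["grip_width"],s["ft_force"].round(2))
E
python3 g.py
```

```text
1.45 [ 0.4434 -0.3895  0.3616] [[-0.001, 0.146, 0.989], [0.001, 0.989, -0.146], [-1.0, 0.001, -0.002]] [ 0.966  0.184 -0.345  1.355  0.062  1.615  0.483]
0.3 travel [0.0615 0.1759 0.1216]
0.196 travel [0.1655 0.1758 0.1218]
twist -0.6017756188540115 -0.6017756188540115 0.9982024513244417 [ 0.07 -0.01  0.17]
```

```bash
python3 -m pendant '[{"travel":[0,0.03,0.02],"twist":-0.1},{"travel":[0,0.06,0.04],"twist":-0.22},{"travel":[0.01,0.09,0.06],"twist":-0.34},{"travel":[0.02,0.12,0.08],"twist":-0.46},{"travel":[0.03,0.145,0.1],"twist":-0.55},{"travel":[0.045,0.165,0.115],"twist":-0.6},{"travel":[0.06,0.176,0.122],"twist":-0.602},{"travel":[0.06,0.176,0.122],"twist":-0.602},{"travel":[0.06,0.176,0.122],"twist":-0.602}]'; python3 g.py
python3 - <<'E'
from h import *
ims=[cv2.cvtColor(ctrl.get_image(n),cv2.COLOR_RGB2BGR) for n in M]
cv2.imwrite("pics/pre2.png",np.vstack([ims[0][:260],ims[1][:330]]))
E
```

```text
time: 2.58
position: [0.5891, -0.2346, 0.3017]
tool_rot: [-0.355, 1.543, 0.356]
ft_force: [0.0, 0.2, -0.2]
grip_width: 0.998
2.575 [ 0.5891 -0.2346  0.3017] [[-0.002, -0.438, 0.899], [0.0, 0.899, 0.438], [-1.0, 0.001, -0.002]] [ 0.741  0.306 -0.522  1.35   0.151  1.527  0.685]
0.3 travel [0.0017 0.0013 0.0008]
0.196 travel [0.1057 0.0012 0.0009]
twist -0.002115808082720605 -0.002115808082720383 0.997910908350888 [ 0.02  0.18 -0.21]
```

View pics/pre2.png

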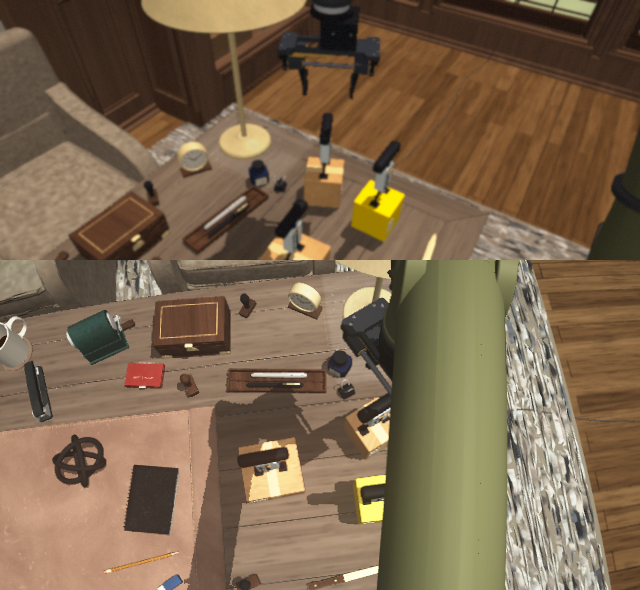

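The fingers (scene (304,88) and (351,92)) sit symmetric over the bar (326,118) and clear of the lamp. Descending.

```bash
python3 -m pendant '[{"travel":[0.02,0.001,0.001],"twist":0},{"travel":[0.04,0.001,0.001],"twist":0},{"travel":[0.06,0.001,0.001],"twist":0},{"travel":[0.08,0.001,0.001],"twist":0},{"travel":[0.095,0.001,0.001],"twist":0},{"travel":[0.105,0.001,0.001],"twist":0},{"travel":[0.105,0.001,0.001],"twist":0},{"travel":[0.105,0.001,0.001],"twist":0}]' 1 25; python3 g.py
python3 - <<'E'
from h import *
cv2.imwrite("pics/down3.png",cv2.resize(cv2.cvtColor(ctrl.get_image("scene"),cv2.COLOR_RGB2BGR)[40:220,240:420],None,fx=3,fy=3))
E
```

```text
time: 3.68
position: [0.5901, -0.2333, 0.198]
tool_rot: [-0.356, 1.541, 0.355]
ft_force: [-0.0, -0.1, 0.2]
grip_width: 0.997
3.675 [ 0.5901 -0.2333  0.198 ] [[0.0, -0.438, 0.899], [-0.0, 0.899, 0.438], [-1.0, -0.001, 0.0]] [ 0.744  0.343 -0.517  1.512  0.172  1.331  0.665]
0.3 travel [-0.102   0.0005 -0.0007]
0.196 travel [ 0.002   0.0006 -0.0007]
twist -0.0021858705408481782 -0.002185870540848067 0.996724505501774 [-0.04 -0.08  0.19]
```

View pics/down3.png

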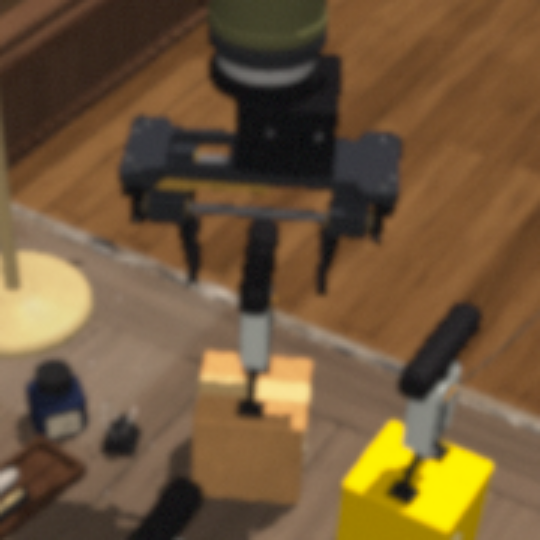

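The bar (crop (258,260)) lies between the fingers (crop (190,250) and (323,260)). Closing.

```bash
python3 -m pendant '[{"travel":[0.001,0,0],"twist":0},{"travel":[0.001,0,0],"twist":0},{"travel":[0.001,0,0],"twist":0},{"travel":[0.001,0,0],"twist":0},{"travel":[0.001,0,0],"twist":0},{"travel":[0.001,0,0],"twist":0},{"travel":[0.001,0,0],"twist":0},{"travel":[0.001,0,0],"twist":0}]' -1 30; python3 g.py
```

```text
time: 4.72
position: [0.5899, -0.2335, 0.1971]
tool_rot: [-0.356, 1.542, 0.355]
ft_force: [-0.6, -0.2, 0.5]
grip_width: 0.273
4.725 [ 0.5899 -0.2335  0.1971] [[0.0, -0.438, 0.899], [-0.001, 0.899, 0.438], [-1.0, -0.001, -0.0]] [ 0.744  0.344 -0.517  1.513  0.173  1.33   0.664]
0.3 travel [-0.1029  0.0006 -0.0004]
0.196 travel [ 0.0011  0.0007 -0.0004]
twist -0.0024389926468906253 -0.0024389926468908474 0.27308856003639254 [-0.58 -0.22  0.5 ]
```

The width is 23.8 mm, so the bar is gripped. Lifting slowly.

```bash
python3 -m pendant '[{"travel":[-0.004,0,0],"twist":0},{"travel":[-0.008,0,0],"twist":0},{"travel":[-0.012,0,0],"twist":0},{"travel":[-0.016,0,0],"twist":0},{"travel":[-0.02,0,0],"twist":0},{"travel":[-0.023,0,0],"twist":0},{"travel":[-0.026,0,0],"twist":0},{"travel":[-0.029,0,0],"twist":0},{"travel":[-0.032,0,0],"twist":0},{"travel":[-0.035,0,0],"twist":0}]'; python3 g.py;  python3 -m pendant '[{"travel":[-0.002,0,0],"twist":0},{"travel":[-0.004,0,0],"twist":0},{"travel":[-0.006,0,0],"twist":0},{"travel":[-0.008,0,0],"twist":0},{"travel":[-0.010,0,0],"twist":0},{"travel":[-0.012,0,0],"twist":0},{"travel":[-0.014,0,0],"twist":0},{"travel":[-0.015,0,0],"twist":0},{"travel":[-0.015,0,0],"twist":0},{"travel":[-0.015,0,0],"twist":0}]'; python3 g.py
python3 - <<'E'
from h import *
cv2.imwrite("pics/lift4.png",cv2.resize(cv2.cvtColor(ctrl.get_image("scene"),cv2.COLOR_RGB2BGR)[40:220,240:420],None,fx=3,fy=3))
E
```

```text
time: 5.98
position: [0.5898, -0.2335, 0.2322]
tool_rot: [-0.356, 1.542, 0.355]
ft_force: [-0.7, -0.5, -4.9]
grip_width: 0.272
5.975 [ 0.5898 -0.2335  0.2322] [[-0.0, -0.438, 0.899], [-0.001, 0.899, 0.438], [-1.0, -0.0, -0.001]] [ 0.745  0.326 -0.52   1.465  0.163  1.394  0.672]
0.3 travel [-0.0678  0.0006 -0.0004]
0.196 travel [ 0.0362  0.0006 -0.0003]
twist -0.002412108127855195 -0.0024121081278552503 0.2717600787162229 [-0.73 -0.49 -4.93]
time: 7.22
position: [0.5897, -0.2335, 0.2471]
tool_rot: [-0.356, 1.542, 0.355]
ft_force: [0.0, -0.4, -5.1]
grip_width: 0.274
7.225 [ 0.5897 -0.2335  0.2471] [[-0.0, -0.438, 0.899], [-0.001, 0.899, 0.438], [-1.0, -0.0, -0.001]] [ 0.744  0.32  -0.521  1.442  0.159  1.422  0.675]
0.3 travel [-0.0529  0.0006 -0.0003]
0.196 travel [ 0.0511  0.0006 -0.0002]
twist -0.0025337603604635994 -0.0025337603604637104 0.2737992336607899 [ 0.02 -0.41 -5.12]
```

View pics/lift4.png

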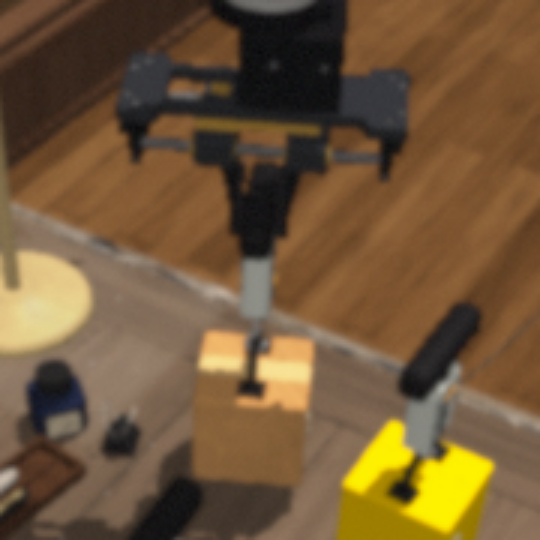

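The parcel hangs: its bottom edge rose from about crop y 498 to 482. A force of 5.1 N implies about 27 mm of stretch, so it is about 23 mm clear. I raise it 2 mm more and hold for over 2 s.

```bash
python3 -m pendant '[{"travel":[-0.001,0,0],"twist":0},{"travel":[-0.002,0,0],"twist":0},{"travel":[-0.002,0,0],"twist":0},{"travel":[-0.002,0,0],"twist":0},{"travel":[-0.002,0,0],"twist":0},{"travel":[-0.002,0,0],"twist":0},{"travel":[-0.002,0,0],"twist":0},{"travel":[-0.002,0,0],"twist":0},{"travel":[-0.002,0,0],"twist":0},{"travel":[-0.002,0,0],"twist":0}]'; python3 -m pendant '[{"travel":[0,0,0],"twist":0},{"travel":[0,0,0],"twist":0},{"travel":[0,0,0],"twist":0},{"travel":[0,0,0],"twist":0},{"travel":[0,0,0],"twist":0},{"travel":[0,0,0],"twist":0},{"travel":[0,0,0],"twist":0},{"travel":[0,0,0],"twist":0},{"travel":[0,0,0],"twist":0},{"travel":[0,0,0],"twist":0}]'
python3 - <<'E'
from h import *
import sys
im=ctrl.get_image("scene");im=cv2.cvtColor(im,cv2.COLOR_RGB2BGR);S=4;x0,y0=280,120
c=cv2.resize(im[y0:y0+100,x0:x0+140],None,fx=S,fy=S)
w=.4556;Rz=cv2.Rodrigues(np.array([0,0,w]))[0]
for dz,col in((0,(255,0,0)),(.022,(0,255,0)),(.03,(0,0,255))):
    B=np.array([[a*.045,b*.042,h+dz] for h in(0,.09) for a,b in((-1,-1),(1,-1),(1,1),(-1,1))])@Rz.T+[.5895,-.2333,0]
    q=np.int32((proj("scene",B)-[x0,y0]+.5)*S);cv2.polylines(c,[q[:4]],True,col);cv2.polylines(c,[q[4:]],True,col)
cv2.imwrite("pics/hold5.png",c);print(ctrl.get_state()["time"])
E
```

```text
time: 8.52
position: [0.5897, -0.2334, 0.249]
tool_rot: [-0.356, 1.542, 0.355]
ft_force: [0.0, -0.5, -4.8]
grip_width: 0.275
time: 9.78
position: [0.5897, -0.2335, 0.2491]
tool_rot: [-0.356, 1.542, 0.355]
ft_force: [0.5, -0.3, -5.2]
grip_width: 0.273
9.825
```

View pics/hold5.png

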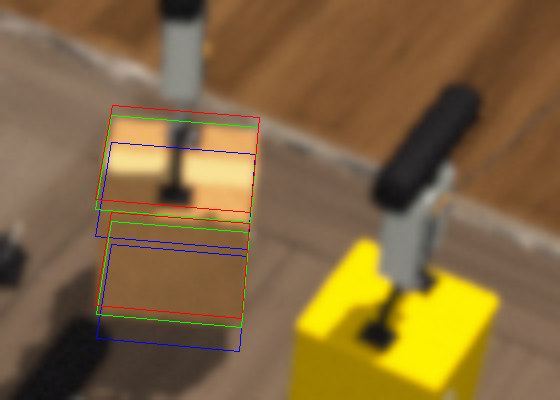

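The parcel outline fits the green 22 mm model: upright, hung and still for over 2 s. Now I lower it about 52 mm slowly.

```bash
python3 -m pendant '[{"travel":[0.002,0,0],"twist":0},{"travel":[0.005,0,0],"twist":0},{"travel":[0.008,0,0],"twist":0},{"travel":[0.011,0,0],"twist":0},{"travel":[0.014,0,0],"twist":0},{"travel":[0.017,0,0],"twist":0},{"travel":[0.020,0,0],"twist":0},{"travel":[0.022,0,0],"twist":0},{"travel":[0.024,0,0],"twist":0},{"travel":[0.026,0,0],"twist":0}]'; python3 -m pendant '[{"travel":[0.003,0,0],"twist":0},{"travel":[0.006,0,0],"twist":0},{"travel":[0.009,0,0],"twist":0},{"travel":[0.012,0,0],"twist":0},{"travel":[0.015,0,0],"twist":0},{"travel":[0.018,0,0],"twist":0},{"travel":[0.021,0,0],"twist":0},{"travel":[0.023,0,0],"twist":0},{"travel":[0.024,0,0],"twist":0},{"travel":[0.024,0,0],"twist":0}]';python3 g.py
```

```text
time: 11.08
position: [0.5897, -0.2335, 0.223]
tool_rot: [-0.356, 1.542, 0.355]
ft_force: [-0.4, -0.8, -5.4]
grip_width: 0.273
time: 12.32
position: [0.5897, -0.2335, 0.1991]
tool_rot: [-0.356, 1.542, 0.355]
ft_force: [-0.9, 0.8, -1.2]
grip_width: 0.272
12.325 [ 0.5897 -0.2335  0.1991] [[-0.0, -0.438, 0.899], [-0.001, 0.899, 0.438], [-1.0, -0.0, -0.001]] [ 0.744  0.342 -0.517  1.511  0.172  1.334  0.665]
0.3 travel [-0.1009  0.0006 -0.0003]
0.196 travel [ 0.0031  0.0006 -0.0003]
twist -0.0024560448599988405 -0.002456044859999007 0.27152036128950985 [-0.9   0.76 -1.21]
```

```bash
python3 -m pendant '[{"travel":[0.001,0,0],"twist":0},{"travel":[0.002,0,0],"twist":0},{"travel":[0.002,0,0],"twist":0},{"travel":[0.002,0,0],"twist":0},{"travel":[0.002,0,0],"twist":0},{"travel":[0.002,0,0],"twist":0}]';python3 - <<'E'
from h import *
im=ctrl.get_image("scene");im=cv2.cvtColor(im,cv2.COLOR_RGB2BGR);S=4;x0,y0=280,120
c=cv2.resize(im[y0:y0+100,x0:x0+140],None,fx=S,fy=S)
o=cv2.resize(cv2.imread("pics/scene0.png")[y0:y0+100,x0:x0+140],None,fx=S,fy=S)
cv2.imwrite("pics/set6.png",np.hstack([c[:,:390],o[:,:390]]))
E
```

```text
time: 13.08
position: [0.5898, -0.2336, 0.1972]
tool_rot: [-0.356, 1.542, 0.355]
ft_force: [-1.9, 1.2, -1.3]
grip_width: 0.271
```

View pics/set6.png

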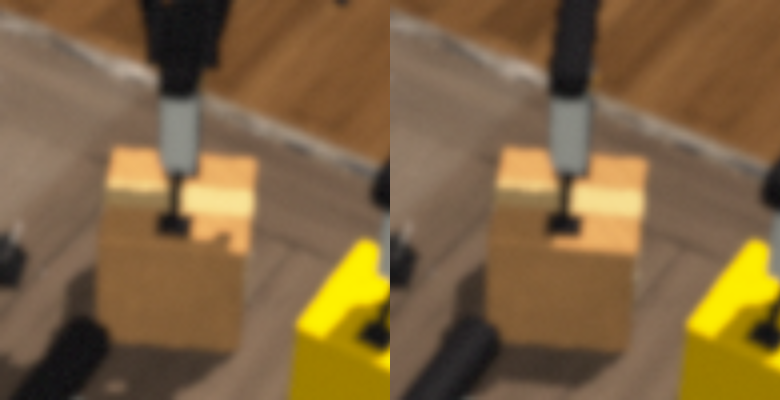

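The parcel now (left, base corner (98,345)) matches the start picture (right, (488,345)). It stands and the scale is relaxed, so I let go.

```bash
python3 -m pendant '[{"travel":[0,0,0],"twist":0},{"travel":[0,0,0],"twist":0},{"travel":[0,0,0],"twist":0},{"travel":[0,0,0],"twist":0},{"travel":[0,0,0],"twist":0},{"travel":[0,0,0],"twist":0},{"travel":[0,0,0],"twist":0},{"travel":[0,0,0],"twist":0}]' 1; python3 -m pendant '[{"travel":[-0.01,0,0],"twist":0},{"travel":[-0.025,0,0],"twist":0},{"travel":[-0.04,0,0],"twist":0},{"travel":[-0.06,0,0],"twist":0},{"travel":[-0.08,0,0],"twist":0},{"travel":[-0.1,0,0],"twist":0},{"travel":[-0.11,0,0],"twist":0},{"travel":[-0.11,0,0],"twist":0},{"travel":[-0.11,0,0],"twist":0}]'
python3 - <<'E'
from h import *
ims={n:cv2.cvtColor(ctrl.get_image(n),cv2.COLOR_RGB2BGR) for n in M}
cv2.imwrite("pics/end7.png",np.hstack([ims["scene"][60:260,230:430],ims["top"][100:300,220:420],]))
o=cv2.imread("pics/scene0.png")[195:300,250:335].astype(int);print("flat diff",abs(ims["scene"][195:300,250:335].astype(int)-o).mean())
o=cv2.imread("pics/scene0.png")[115:210,303:346].astype(int);print("tall diff",abs(ims["scene"][115:210,303:346].astype(int)-o).mean())
b=blob(ims["scene"],(326,128));ys,xs=np.nonzero(b);print(b.sum(),xs.min(),xs.max(),ys.min(),ys.max())
s=ctrl.get_state();print(s["time"],s["ft_force"],s["grip_width"])
E
```

```text
time: 14.12
position: [0.5898, -0.2335, 0.1972]
tool_rot: [-0.356, 1.542, 0.355]
ft_force: [-0.3, -0.3, -0.4]
grip_width: 0.988
time: 15.25
position: [0.5894, -0.2334, 0.3064]
tool_rot: [-0.355, 1.543, 0.355]
ft_force: [0.1, 0.1, 0.3]
grip_width: 1.001
flat diff 10.559626517273577
tall diff 2.2041615667074663
330 320 332 113 144
15.35 [-0.89378068  0.11437155 -0.02706381] 1.00275345093659
```

View pics/end7.png

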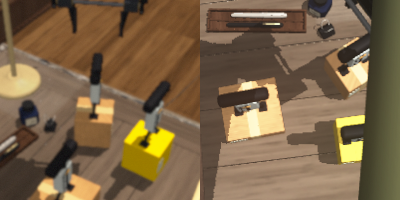

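The parcel stands upright (scene crop (93,122)) and its bar blob matches the start: columns 320–332, rows 113–144. The flat parcel is in place; the picture difference there appears to be the arm's shadow. The gripper is clear, so I hand in.

```bash
python3 -c "
from bench import ctrl
print(ctrl.close_job())"
```

```text
the job is handed in; nothing more can be done
None
```

I weighed the tall cardboard parcel by its scale, set it back down on its spot before letting go, and handed the job in at about 15 s of the 38 s allowed. No verdict was reported.

- **Finding the grip:** both views put the grip centre at (0.589, -0.233, 0.214) m. This agrees with the 214 mm in the description.
- **Weighing:** the fingers closed to 23.8 mm on the 24 mm bar. The parcel hung upright about 22–24 mm clear of the desk for more than 2 s. The wrist force read about 5.1 N, which puts the parcel at about 0.42 kg and the scale stretch at about 27 mm.
- **Set-down:** I lowered it to the original grip height and opened the fingers only when the picture matched the start. After release the grip's outline in the scene view matched the start (same bounding box), so the parcel is upright and in place with the scale relaxed.
- **Last checks:** the gripper is open about 8 cm above the grip, with forces near zero. The flat parcel looks unmoved. Its picture comparison was noisier (mean difference 10.6, against 2.2 for the tall parcel). I put this down to the arm's shadow, which I judged by eye. In the last top view the arm hid part of the tall parcel, so its final check rests on the scene view.

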